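Turn the tweezer tray round in its sleeve

TASK

The tweezer tray was put into its sleeve back to front, so its pull sticks out at the back and the catch cannot hold it. Push it out, turn it round on the plate while keeping it level and right way up, and slide it back in through the mouth until it is fully home and the catch has dropped, with the pull sticking out of the mouth. Ease it home without ramming it, let go, and leave the other things on the plate where they are.

Things in the scene. Friction and masses are not known exactly. Their poses are not given: they have to be found in the camera images.
- sleeve: Grey plastic tunnel fixed on the aluminium plate (plate top 12 mm above the work surface; it is the tunnel's floor). Origin: on the plate, mid-channel. +x points out of the mouth, z up. Channel 100 long (x -50 to +50), 53 wide, 26 high. Outside 59 wide, 29 high, screw flanges 3 high to y +-39. A catch button stands on the roof at x = -33, its top 45 to 50 mm above the plate.
- sleeve_mouth (a point): Middle of the mouth opening: x = +50 mm, 13 mm up in the sleeve's frame, same axes. The side walls' last 6 mm before it flare outward as a lead-in, 66 mm wide over all.
- sleeve_back (a point): Middle of the inner face of the rigid back: x = -50 mm, 13 mm up in the sleeve's frame, same axes. The back is 4 mm thick: two lips, 7.5 mm wide, stop the tray's body; between them a 38 mm wide gap, as high as the channel, lets the pull through. The roof is closed above.
- tray_mid (a point): Centre, 12 mm up, of the body of the loose black tray with steel tweezers in its top: 100 long (x), 50 wide (y), 24 mm high, about 0.16 kg, centre of mass 7 mm towards the pull. +x points to the end with the pull. At the start it is in the sleeve with the pull out at the back. Rightly home, it is over the sleeve's origin, both x axes the same way, plain end against the back lips.
- tray_pull (a point): Middle of the outer face of the pull's crossbar, 90 mm along x from tray_mid, same height and axes. The pull is a loop handle reaching 40 mm further out, 34 wide, 6 to 18 mm above the underside, bars 8 mm thick. The tray's other end is plain, with a ramp and a cross groove on its middle rib for the catch.
- catch (a joint): Height (m) of the sprung roller in the sleeve's roof: 0.003 riding on the tray's top, 0 dropped into the tray's groove (or nothing under it). It presses with 1.2 to 2 N. As the tray goes in plain end first, its ramp meets the roller about 20 mm before home and resists a push with about 3 to 6 N, then drags lightly, then the roller drops just as the body meets the rigid back.
- car: Bystander: loose grey track-cleaning car 125 x 32 x 42 mm, beside the sleeve; origin under its middle.
- shell: Bystander: loose yellow locomotive shell 150 x 38 x 48 mm; origin under its middle.
- wrench: Bystander: loose steel wrench 120 mm long, lying flat.
- jar: Bystander: loose jar, 40 mm across and 45 mm high; origin under its middle.
- track: Bystander: loose piece of straight track 170 x 30 x 8 mm; origin under its middle.
- vise: Bystander, fixed: small grey vise holding a wooden bridge section 150 mm long (along the vise's y) whose top is 108 mm above the plate; origin under its middle.
Not all that is in view belongs to the job. What is shaped like the part that bears tray_mid but yellow is not meant.

How it is judged:
By the outcome, as a careful person would: the job done as asked, in the order asked, and still so for the second after the job is handed in, with the robot touching nothing.
It also fails if it takes over 72 s, if anything falls off the work surface, if the arm or the gripper's body presses on something with over 40 N, if the wrist force passes 120 N, or if a joint passes its speed limit or range.

ROBOT

A 6-joint arm with a two-finger parallel gripper is mounted at the origin on the work surface. World frame = base frame: x ahead of the robot, y to its left, z up, the work surface at z = 0. Lengths are in m, angles in rad, forces in N, time in s.
With the tool pointing down it reaches from about 0.375 to 0.925 m from the base axis. Payload 5.7 kg.
Tool frame: the origin (TCP) lies between the finger pads; the fingertips stand 11 mm ahead of it and the grasp point (between the pads) lies 8 mm behind it; z points along the fingers, y is the line along which they close (so a half turn about z gives the same grasp; the last joint's range is limited). The gripper opens to 85 mm and grips with 20 to 120 N. Pads are 22 mm wide; open, the fingers measure 114 mm over their backs; the gripper's body (76 mm by 85 mm) begins 54 mm behind the grasp point. The pads swing forward as they close: fully open they stand 13 mm farther back than shut.
Start: joints at [-1.267, 0.359, 1.51, -0, 1.272, -0.115], TCP at [0.244, -0.548, 0.242] pointing down, gripper open.
Joint ranges: [-2.97, 2.97], [-1.01, 2.36], [0.21, 2.38], [-0.96, 4.11], [0.2, 2.71], [-2.98, 2.98]. Speed limits (rad/s): [2.39, 2.39, 3.14, 3.14, 3.14, 3.14].

INTERFACE

Orientations are given as a unit quaternion [w, x, y, z].
In Python, from cell import observe, grab_frame, ctrl, outline_of, landmark_of gives the robot as it stands.
- The arm moves only by the tool arm_command, never from a script. Its arguments are lists of equal length, an entry for each row: "xyz": the shift along the world's x, y, z in m, a list of three; "rot": the turn, a rotation vector about the world's x, y, z in rad, a list of three. A call has 1 to 20 rows; each row shifts and turns the commanded pose from where the row before left it; what a row does not reach is not made up. A row lasts 1/12 s, in which the tool goes at most 41.7 mm and 7.16 degrees, less where a joint would pass 70% of its speed; a pose out of reach is approached as far as the arm can. A call is refused whole if a number of a shift passes 0.0417 or a number of a turn 0.125, either way. A call with a gripper value outside its range is refused whole. "hand" is the opening, from 0 (shut) to 1 (fully open), set as the call begins (left out, the last holds). The fingers move at their own pace and stop on an object; "grip_force" is the grip in N (left out, the last holds). Time passes only in rows, so rows that do not move let the fingers close. It gives the time, the measured TCP pose, the force, the opening and the grip force at its end, in the units of the state.
- observe(): the state, without advancing time (a new reading comes with each control period).
- grab_frame(name): name is "side" or "top"; returns a dict with "pixels" (420x560x3 uint8, blue, green, red), "range_z" (420x560 float32, m along the optical axis (not along the pixel's ray), 0 where there is no reading), "intrinsics" (3x3 intrinsics, pixels), "D" ([k1, k2, p1, p2, k3] as OpenCV has them; the pictures are not rectified), "R" (3x3) and "t" (3): a world point X has camera coordinates R X + t. Camera axes: x right, y down, z forward; pixel columns grow to the right and rows downward; lengths in m; the calibration is good to about 2 mm. A picture is of the moment at which its call begins.
- ctrl.close_job(): hands the job in; it is judged then, once.
Trained networks look in a picture, given as the dict that the camera call returned (one of the last four; its "shot" number tells which), for a name from the list of things; names that differ only in an ending like _2 or _b are one class to them, and where a whole thing is asked for, a point or a joint stands for the part that bears it (a point fixed in the world has none). Each returns a list of dicts, best first, with "score" (0 to 1); they miss things now and then, are a little off and sometimes report something else, mostly with a low value. They report only what shows in the picture. A call takes as long as a camera call. They do not tell look-alikes from the thing itself.
- outline_of(target, picture): "mask" (420x560 bool, what is visible of it) and "uv" ([column, row] in pixels, amid what is visible of it).
- landmark_of(target, picture): "uv" ([column, row] in pixels: a listed point, or the origin of a listed thing).
The state is a dict: "t": time; "joints": joint angles; "dq": joint speeds; "effort": joint torques, N m; "tcp_pos": TCP position; "eef_rot": TCP orientation; "force": force on the tool from outside, world axes, zero at the start; "ft_torque": the same for the moment, N m; "width": finger opening in m; "grip_force": force on a finger pad.
Only numpy, scipy, OpenCV 4.12 (cv2) and the standard library are available. Lean on these libraries where they do the work, as an engineer would, in place of code of your own. Each camera call takes 0.05 s, during which the arm holds its last target. There are 200 camera calls.

## Working session

There is one attempt and no reset: what is moved stays moved. The work goes in short steps, Python scripts to look and compute and a tool call to move; the robot and the scene stay as the last step left them, time stands still between calls to the robot, and variables do not carry over. Pictures are saved under pics/ and viewed, at most 10 in all, crops included, and the job is handed in when it is done.

Besides the shell and the picture viewer there is one more tool, called by a JSON object that holds its "method" and its "body". arm_command: Moves the arm, as the interface text tells. Its arguments: {"type":"object","properties":{"xyz":{"type":"array","items":{"type":"array","items":{"type":"number"}}},"rot":{"type":"array","items":{"type":"array","items":{"type":"number"}}},"hand":{"type":"number"},"grip_force":{"type":"number"}},"required":["xyz","rot"]}

```bash
mkdir -p pics; ls; cat > h.py <<'E'
import numpy as np, cv2
from cell import observe, grab_frame, ctrl, outline_of, landmark_of
def ray(f,uv):
    K=np.array(f["intrinsics"]);D=np.array(f["D"]);R=np.array(f["R"]);t=np.array(f["t"])
    n=cv2.undistortPoints(np.array([[uv]],float),K,D)[0,0]
    return -R.T@t, R.T@np.array([n[0],n[1],1.]), n
def at_z(f,uv,z):
    o,d,_=ray(f,uv); return o+d*(z-o[2])/d[2]
def at_depth(f,uv,dz):
    o,d,_=ray(f,uv); return o+d*dz
def cloud(f):
    z=f["range_z"];v,u=np.nonzero(z>0)
    n=cv2.undistortPoints(np.stack([u,v],1)[:,None].astype(float),np.array(f["intrinsics"]),np.array(f["D"]))[:,0]
    c=np.c_[n,np.ones(len(n))]*z[v,u][:,None]
    P=np.full(z.shape+(3,),np.nan);P[v,u]=(c-np.array(f["t"]))@np.array(f["R"]);return P
def tri(f1,u1,f2,u2):
    o1,d1,_=ray(f1,u1);o2,d2,_=ray(f2,u2)
    s=np.linalg.lstsq(np.c_[d1,-d2],o2-o1,rcond=None)[0]
    a,b=o1+d1*s[0],o2+d2*s[1];return (a+b)/2,np.linalg.norm(a-b)
def proj(f,X):
    r=cv2.Rodrigues(np.array(f["R"]))[0]
    return cv2.projectPoints(np.array(X,float).reshape(-1,1,3),r,np.array(f["t"]),np.array(f["intrinsics"]),np.array(f["D"]))[0][:,0]
E
python3 - <<'E'
from h import *
np.set_printoptions(precision=4,suppress=True)
F={n:grab_frame(n) for n in("side","top")}
for n,f in F.items():
    cv2.imwrite(f"pics/{n}0.png",f["pixels"])
    print(n,"cam",-np.array(f["R"]).T@f["t"],"fwd",np.array(f["R"])[2])
    for nm in["sleeve","sleeve_mouth","sleeve_back","tray_mid","tray_pull","car","shell","wrench","jar","track","vise"]:
        for d in landmark_of(nm,f)[:3]:print(n,nm,np.round(d["uv"]),round(d["score"],2))
np.savez("f0.npz",**{n+k:F[n][k] for n in F for k in("pixels","range_z","intrinsics","D","R","t")})
print(observe())
E
```

```text
pics
side cam [0.0447 1.0203 0.7108] fwd [ 0.3612 -0.7979 -0.4825]
side sleeve [278. 210.] 0.9
side sleeve_mouth [267. 212.] 0.91
side sleeve_back [292. 199.] 0.65
side tray_mid [280. 207.] 0.72
side tray_pull [306. 198.] 0.64
side car [264. 201.] 0.66
side shell [157. 320.] 0.98
side wrench [321. 217.] 0.74
side wrench [155. 320.] 0.48
side jar [153. 240.] 0.65
side jar [280. 206.] 0.5
side jar [290. 198.] 0.34
side track [200. 209.] 0.57
side vise [288. 162.] 0.78
top cam [ 0.4392 -0.0282  1.104 ] fwd [ 0.0955  0.0064 -0.9954]
top sleeve [318. 212.] 0.78
top sleeve [331. 217.] 0.69
top sleeve_mouth [299. 205.] 0.69
top sleeve_back [332. 217.] 0.76
top tray_mid [385. 319.] 0.84
top tray_pull [370. 347.] 0.96
top tray_pull [146. 196.] 0.55
top tray_pull [348. 226.] 0.54
top car [328. 183.] 0.63
top shell [145. 196.] 0.72
top wrench [320. 248.] 0.51
top jar [225. 138.] 0.5
top jar [294. 143.] 0.45
top jar [323. 250.] 0.25
top track [293. 142.] 0.78
top track [300. 208.] 0.74
top vise [417. 176.] 0.71
{'t': 1.2, 'joints': array([-1.2671,  0.3588,  1.5104, -0.    ,  1.2725, -0.1151]), 'dq': array([ 0.0006,  0.0011,  0.0003,  0.0007, -0.0003, -0.0018]), 'effort': array([ -0.003 , -52.7608, -27.9054,  -0.0005,   0.002 ,  -0.    ]), 'tcp_pos': array([ 0.244 , -0.5481,  0.2423]), 'eef_rot': array([-0.    ,  0.9782,  0.2079, -0.    ]), 'force': array([ 0.8585, -0.1221, -0.4176]), 'ft_torque': array([ 0.0007,  0.0088, -0.02  ]), 'grip_force': 0.0, 'width': 0.08570493851118818}
```

View pics/top0.png

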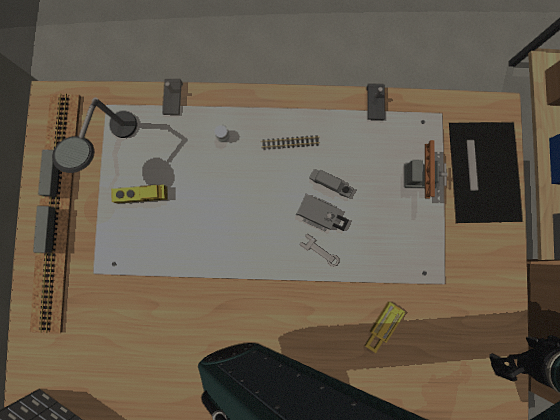

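View pics/side0.png

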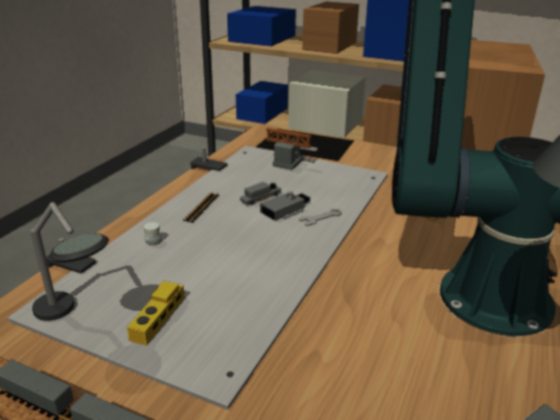

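The black tray sits in the grey sleeve at top (322,213), with its pull showing at (343,224), back end, to the right. The yellow look-alike is at (385,325) and isn't on the plate. The car is at (330,183), the wrench at (320,250), the vise at (420,175).

```bash
python3 - <<'E'
import numpy as np,cv2
from h import *
np.set_printoptions(precision=4,suppress=True)
z=np.load("f0.npz")
f={k:z["top"+k] for k in("pixels","range_z","intrinsics","D","R","t")}
print(f["intrinsics"])
P=cloud(f)
def region(u0,u1,v0,v1,lo,hi):
    Q=P[v0:v1,u0:u1].reshape(-1,3);m=(Q[:,2]>lo)&(Q[:,2]<hi);return Q[m]
pl=P[255:265,200:280].reshape(-1,3);print("plate z",np.nanmedian(pl[:,2]))
for nm,b in{"sleeve roof":(290,360,192,240,.035,.05),"pull":(290,360,192,240,.022,.034),"btn":(290,360,192,240,.05,.07),"car":(300,365,165,200,.03,.08),"wrench":(295,345,230,270,.014,.03)}.items():
    Q=region(*b)
    if len(Q)<5: print(nm,len(Q));continue
    r=cv2.minAreaRect((Q[:,:2]*1000).astype(np.float32));print(nm,len(Q),"z",np.median(Q[:,2]),Q[:,2].max(),r, Q[:,:2].min(0),Q[:,:2].max(0))
c=f["pixels"][150:280,270:470];cv2.imwrite("pics/crop0.png",cv2.resize(c,None,fx=4,fy=4,interpolation=cv2.INTER_CUBIC))
E
```

```text
[[386.1457   0.     276.7758]
 [  0.     386.1457 217.6163]
 [  0.       0.       1.    ]]
plate z 0.01125420643089247
sleeve roof 790 z 0.04051315012949362 0.049804989658673866 ((587.359130859375, -146.3744659423828), (108.4080581665039, 115.08379364013672), 66.98990631103516) [ 0.5164 -0.2188] [ 0.6191 -0.0742]
pull 160 z 0.02982986997673752 0.033981829734827586 ((573.0171508789062, -150.12808227539062), (146.4833221435547, 109.25907135009766), 84.48985290527344) [ 0.5127 -0.2283] [ 0.6204 -0.0747]
btn 18 z 0.057983895605320496 0.0620787780423594 ((553.57421875, -162.27767944335938), (8.72258186340332, 17.099740982055664), 89.2693099975586) [ 0.545  -0.1666] [ 0.5621 -0.1578]
car 534 z 0.04913784099581154 0.058282850592547085 ((623.3709106445312, -164.58221435546875), (124.49867248535156, 92.13887786865234), 74.260009765625) [ 0.5949 -0.2309] [ 0.6806 -0.0928]
wrench 494 z 0.017025508385827247 0.02908667834171183 ((457.1644592285156, -143.78541564941406), (109.49763488769531, 138.0238037109375), 1.5171425342559814) [ 0.4009 -0.213 ] [ 0.5131 -0.0737]
```

View pics/crop0.png

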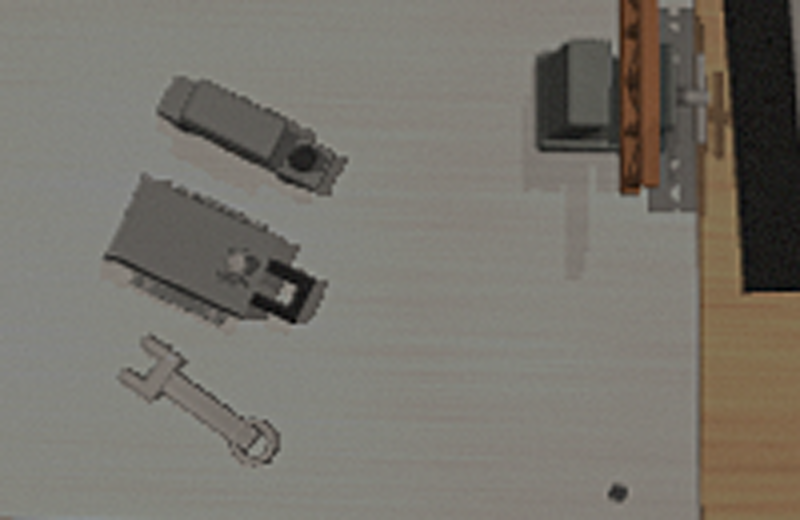

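The crop shows the black tray's pull at crop (290,290), which is px (342,222), and the sleeve roof between crop (105,258), (147,175), (300,250) and (262,318). The mouth faces left. This is the black tray, not the yellow one. Next I fit the sleeve pose.

```bash
cat > fit.py <<'E'
from h import *
from scipy.optimize import minimize
def fit(P,box,zt,L,W,x0,zmax=1):
    u0,u1,v0,v1=box;Q=P[v0:v1,u0:u1].reshape(-1,3);Q=Q[np.isfinite(Q[:,0])]
    on=(Q[:,2]>zt)&(Q[:,2]<zmax)
    def c(p):
        d=Q[:,:2]-p[:2];a,b=np.cos(p[2]),np.sin(p[2])
        x=d@[a,b];y=d@[-b,a]
        s=np.minimum(L/2-abs(x),W/2-abs(y));i=1/(1+np.exp(-s/.0008))
        return np.sum((i-on)**2)
    best=min((minimize(c,np.array(x0)+[dx,dy,da],method="Nelder-Mead",options=dict(xatol=1e-5,fatol=1e-3,initial_simplex=np.array(x0)+[dx,dy,da]+np.array([[0,0,0],[.006,0,0],[0,.006,0],[0,0,.1]]))) for dx in(-.006,.006) for dy in(-.006,.006) for da in(-.12,.12)),key=lambda r:r.fun)
    return best.x,best.fun,on.sum()
E
python3 - <<'E'
from fit import *
np.set_printoptions(precision=4,suppress=True)
z=np.load("f0.npz")
F={n:{k:z[n+k] for k in("pixels","range_z","intrinsics","D","R","t")} for n in("top","side")}
P=cloud(F["top"])
print("roof104x59",fit(P,(285,365,190,245),.035,.104,.059,(.565,-.15,1.15)))
for n in F: # depth check of landmarks
  print(n, [at_z(F[n],uv,.025)[:2] for uv in ([(299,205),(332,217),(348,226)] if n=="top" else [(267,212),(292,199),(306,198)])])
X=cloud(F["side"])
print("side",fit(X,(250,320,185,225),.035,.104,.059,(.565,-.15,1.15)))
E
python3 - <<'E'
from h import *
a,_=tri(*(lambda F:(F[0],(267,212),F[1],(299,205)))([{k:np.load("f0.npz")[n+k] for k in("intrinsics","D","R","t")} for n in("side","top")]))
print("mouth tri",a,_)
E
```

```text
roof104x59 (array([ 0.5633, -0.1345,  1.1588]), np.float64(41.43845273231614), np.int64(823))
top [array([ 0.5801, -0.0829]), array([ 0.5487, -0.1763]), array([ 0.5245, -0.2216])]
side [array([ 0.5823, -0.0837]), array([ 0.5527, -0.1792]), array([ 0.5205, -0.2014])]
side (array([ 0.5632, -0.1392,  1.1583]), np.float64(326.38995631349775), np.int64(691))
mouth tri [ 0.58079779 -0.08249816  0.02586429] 0.0016598125242943118
```

Sleeve origin is about (0.564, -0.133) with +x at 66.4°. I'll go behind the pull with the fingers shut.

{"method": "arm_command", "body": {"xyz": [[0.017,0.0191,-0.0063],[0.017,0.0191,-0.0063],[0.017,0.0191,-0.0063],[0.017,0.0191,-0.0063],[0.017,0.0191,-0.0063],[0.017,0.0191,-0.0063],[0.017,0.0191,-0.0063],[0.017,0.0191,-0.0063],[0.017,0.0191,-0.0063],[0.017,0.0191,-0.0063],[0.017,0.0191,-0.0063],[0.017,0.0191,-0.0063],[0.017,0.0191,-0.0063],[0.017,0.0191,-0.0063],[0.017,0.0191,-0.0063],[0.017,0.0191,-0.0063],[0,0,0],[0,0,0]], "rot": [[0,0,0.0463],[0,0,0.0463],[0,0,0.0463],[0,0,0.0463],[0,0,0.0463],[0,0,0.0463],[0,0,0.0463],[0,0,0.0463],[0,0,0.0463],[0,0,0.0463],[0,0,0.0463],[0,0,0.0463],[0,0,0.0463],[0,0,0.0463],[0,0,0.0463],[0,0,0.0463],[0,0,0],[0,0,0]], "hand": 0, "grip_force": 40}}

```text
t: 2.7
tcp_pos: [0.5164, -0.2415, 0.1411]
eef_rot: [-0.0, 0.836, 0.549, -0.0]
force: [-0.7, -1.1, 0.0]
width: -0.0001
grip_force: 0.0
```

{"method": "arm_command", "body": {"xyz": [[0,0,-0.025],[0,0,-0.025],[0,0,-0.025],[0,0,-0.02],[0,0,-0.01],[0,0,-0.0075],[0,0,0],[0,0,0]], "rot": [[0,0,0],[0,0,0],[0,0,0],[0,0,0],[0,0,0],[0,0,0],[0,0,0],[0,0,0]]}}

```text
t: 3.37
tcp_pos: [0.5162, -0.2432, 0.0295]
eef_rot: [0.0, 0.837, 0.548, 0.0]
force: [0.0, 0.4, -0.2]
width: -0.0
grip_force: 0.0
```

```bash
python3 - <<'E'
from h import *
f=grab_frame("top");s=grab_frame("side")
a=cv2.resize(f["pixels"][170:280,270:380],None,fx=3.6,fy=3.6,interpolation=cv2.INTER_CUBIC)
b=cv2.resize(s["pixels"][130:240,235:345],None,fx=3.6,fy=3.6,interpolation=cv2.INTER_CUBIC)
cv2.imwrite("pics/p1.png",np.hstack([a,b]))
E
```

```text
(no output)
```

View pics/p1.png

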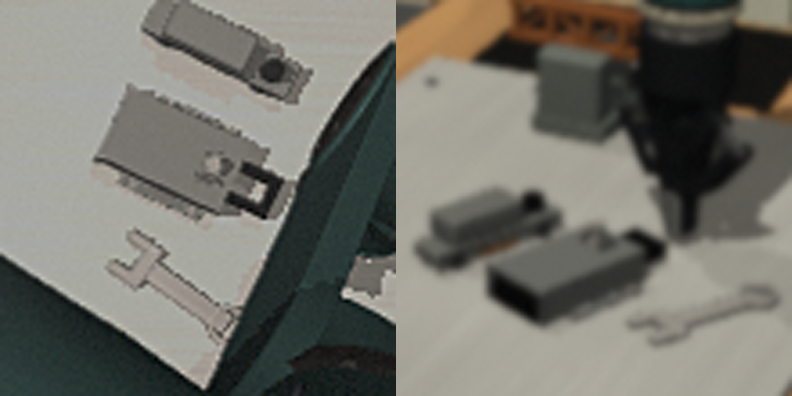

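{"method": "arm_command", "body": {"xyz": [[0.0016,0.0037,0],[0.0016,0.0037,0],[0.0016,0.0037,0],[0.0016,0.0037,0],[0.0016,0.0037,0],[0.0016,0.0037,0],[0.0016,0.0037,0],[0.0016,0.0037,0],[0.0016,0.0037,0],[0.0016,0.0037,0]], "rot": [[0,0,0],[0,0,0],[0,0,0],[0,0,0],[0,0,0],[0,0,0],[0,0,0],[0,0,0],[0,0,0],[0,0,0]]}}

```text
t: 4.3
tcp_pos: [0.5323, -0.2059, 0.0292]
eef_rot: [0.001, 0.836, 0.548, -0.0]
force: [-1.1, -2.6, 2.4]
width: -0.0002
grip_force: 1.4
```

{"method": "arm_command", "body": {"xyz": [[0.0016,0.0037,0],[0.0016,0.0037,0],[0.0012,0.0027,0],[0,0,0],[0,0,0]], "rot": [[0,0,0],[0,0,0],[0,0,0],[0,0,0],[0,0,0]]}}

```text
t: 4.72
tcp_pos: [0.5363, -0.1947, 0.0288]
eef_rot: [-0.0, 0.836, 0.548, 0.0]
force: [-0.2, 0.4, -0.0]
width: -0.0001
grip_force: 0.0
```

```bash
python3 - <<'E'
from h import *
s=grab_frame("side");f=grab_frame("top")
for nm in("tray_mid","tray_pull","sleeve_mouth"):
  print(nm,[(d["uv"],round(d["score"],2)) for d in landmark_of(nm,s)[:2]],[(d["uv"],round(d["score"],2)) for d in landmark_of(nm,f)[:2]])
a=cv2.resize(f["pixels"][170:280,270:380],None,fx=3.6,fy=3.6,interpolation=cv2.INTER_CUBIC)
b=cv2.resize(s["pixels"][130:240,235:345],None,fx=3.6,fy=3.6,interpolation=cv2.INTER_CUBIC)
cv2.imwrite("pics/p2.png",np.hstack([a,b]))
E
```

```text
tray_mid [([269.3, 212.7], 0.85), ([410.2, 206.7], 0.65)] [([384.2, 323.7], 0.62), ([305.5, 206.8], 0.61)]
tray_pull [] []
sleeve_mouth [([267.2, 212.0], 0.66)] [([300.1, 206.4], 0.73), ([295.5, 143.2], 0.4)]
```

View pics/p2.png

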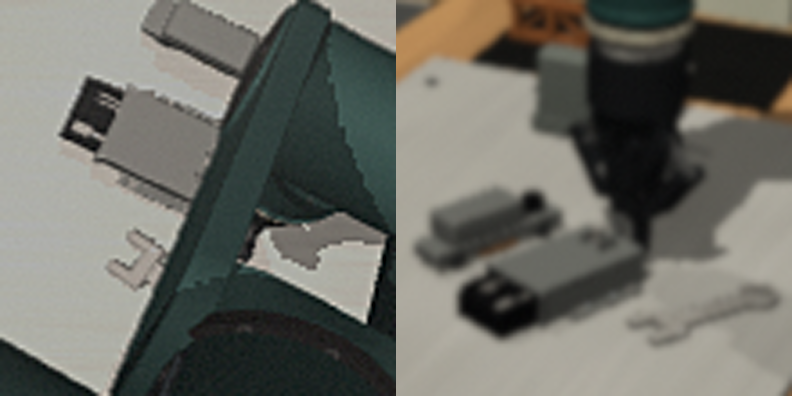

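The tray's plain end now stands about 35 mm out of the mouth: top crop (92,112), side crop (500,295). I'll back off, rise, open, and go over the protruding end.

{"method": "arm_command", "body": {"xyz": [[-0.0024,-0.0055,0],[0,0,0.03],[0,0,0.04],[0,0,0.04],[0.0096,0.0218,0],[0.0096,0.0218,0],[0.0096,0.0218,0],[0.0096,0.0218,0],[0.0096,0.0218,0],[0.0096,0.0218,0],[0,0,0],[0,0,-0.03],[0,0,-0.03],[0,0,-0.025],[0,0,-0.015],[0,0,0],[0,0,0]], "rot": [[0,0,0],[0,0,0],[0,0,0],[0,0,0],[0,0,0],[0,0,0],[0,0,0],[0,0,0],[0,0,0],[0,0,0],[0,0,0],[0,0,0],[0,0,0],[0,0,0],[0,0,0],[0,0,0],[0,0,0]], "hand": 0.92}}

```text
t: 6.53
tcp_pos: [0.5906, -0.0706, 0.0383]
eef_rot: [-0.001, 0.837, 0.548, -0.001]
force: [-0.0, -0.1, 0.1]
width: 0.0786
grip_force: 0.0
```

{"method": "arm_command", "body": {"xyz": [[0.0004,0.0009,-0.006],[0,0,-0.005],[0,0,0]], "rot": [[0,0,0],[0,0,0],[0,0,0]]}}

```text
t: 6.78
tcp_pos: [0.5922, -0.0694, 0.0281]
eef_rot: [0.0, 0.837, 0.548, 0.0]
force: [0.3, 0.2, 0.4]
width: 0.0787
grip_force: 0.0
```

{"method": "arm_command", "body": {"xyz": [[0,0,0],[0,0,0],[0,0,0],[0,0,0],[0,0,0],[0,0,0]], "rot": [[0,0,0],[0,0,0],[0,0,0],[0,0,0],[0,0,0],[0,0,0]], "hand": 0, "grip_force": 35}}

```text
t: 7.28
tcp_pos: [0.5924, -0.0693, 0.0287]
eef_rot: [0.0, 0.837, 0.548, 0.0]
force: [-0.6, -0.1, 5.8]
width: 0.0493
grip_force: 37.3
```

{"method": "arm_command", "body": {"xyz": [[0.002,0.0046,0.0005],[0.004,0.0092,0],[0.004,0.0092,0],[0.004,0.0092,0],[0.004,0.0092,0],[0.004,0.0092,0]], "rot": [[0,0,0],[0,0,0],[0,0,0],[0,0,0],[0,0,0],[0,0,0]]}}

```text
t: 7.78
tcp_pos: [0.6145, -0.0177, 0.0287]
eef_rot: [0.0, 0.836, 0.548, -0.0]
force: [-1.4, -4.6, 4.5]
width: 0.0493
grip_force: 37.2
```

{"method": "arm_command", "body": {"xyz": [[0.004,0.0092,0],[0.004,0.0092,0],[0.004,0.0092,0],[0.004,0.0092,0],[0.004,0.0092,0],[0.004,0.0092,0],[0.004,0.0092,0],[0.004,0.0092,0],[0.004,0.0092,0],[0.004,0.0092,0],[0,0,0]], "rot": [[0,0,0],[0,0,0],[0,0,0],[0,0,0],[0,0,0],[0,0,0],[0,0,0],[0,0,0],[0,0,0],[0,0,0],[0,0,0]]}}

```text
t: 8.7
tcp_pos: [0.6552, 0.0764, 0.0287]
eef_rot: [-0.0, 0.836, 0.548, 0.001]
force: [1.1, 3.9, 4.6]
width: 0.0495
grip_force: 37.1
```

```bash
python3 - <<'E'
from h import *
s=grab_frame("side");f=grab_frame("top")
for nm in("tray_mid","tray_pull"):
  print(nm,[(d["uv"],round(d["score"],2)) for d in landmark_of(nm,s)[:2]],[(d["uv"],round(d["score"],2)) for d in landmark_of(nm,f)[:2]])
a=cv2.resize(f["pixels"][120:240,230:350],None,fx=3.3,fy=3.3,interpolation=cv2.INTER_CUBIC)
b=cv2.resize(s["pixels"][130:250,210:330],None,fx=3.3,fy=3.3,interpolation=cv2.INTER_CUBIC)
cv2.imwrite("pics/p3.png",np.hstack([a,b]))
E
```

```text
tray_mid [([410.1, 204.9], 0.92), ([222.8, 229.8], 0.57)] [([385.3, 322.7], 0.95), ([254.4, 181.9], 0.63)]
tray_pull [([253.4, 219.7], 0.77), ([434.0, 214.2], 0.67)] [([370.1, 345.3], 0.97), ([286.1, 196.2], 0.89)]
```

View pics/p3.png

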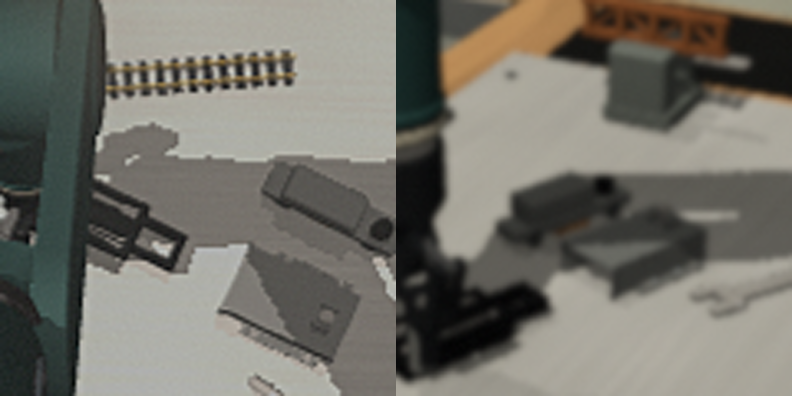

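The tray is fully out and its pull end, at top crop (178,250), is about 20 mm clear of the mouth (235,275). The track lies close on the far side, so I'll turn nearer the robot. I'll work out the arc steps now.

```bash
python3 - <<'E'
from h import *
f=grab_frame("top");s=grab_frame("side")
print(at_z(f,(286.1,196.2),.024),at_z(s,(253.4,219.7),.024), observe()["force"])
r=.0365;a0=1.159;n=30
p=[np.array([np.cos(a0+np.pi*k/n),np.sin(a0+np.pi*k/n)])*r for k in range(n+1)]
print(np.round(np.diff(p,axis=0),4).tolist(),np.pi/n)
E
```

```text
[ 0.60434091 -0.04593756  0.024     ] [ 0.59664943 -0.03393391  0.024     ] [2.14200375 3.70643735 4.86209772]
[[-0.0036, 0.0013], [-0.0037, 0.001], [-0.0038, 0.0006], [-0.0038, 0.0002], [-0.0038, -0.0002], [-0.0038, -0.0006], [-0.0037, -0.001], [-0.0036, -0.0014], [-0.0034, -0.0018], [-0.0032, -0.0021], [-0.003, -0.0024], [-0.0027, -0.0027], [-0.0024, -0.003], [-0.0021, -0.0032], [-0.0017, -0.0034], [-0.0013, -0.0036], [-0.001, -0.0037], [-0.0006, -0.0038], [-0.0002, -0.0038], [0.0002, -0.0038], [0.0006, -0.0038], [0.001, -0.0037], [0.0014, -0.0036], [0.0018, -0.0034], [0.0021, -0.0032], [0.0024, -0.003], [0.0027, -0.0027], [0.003, -0.0024], [0.0032, -0.0021], [0.0034, -0.0017]] 0.10471975511965977
```

{"method": "arm_command", "body": {"xyz": [[-0.008,0.003,0.001],[-0.014,0.004,0.001],[-0.014,0.004,0],[-0.014,0.004,0],[-0.0036,0.0013,0],[-0.0037,0.001,0],[-0.0038,0.0006,0],[-0.0038,0.0002,0],[-0.0038,-0.0002,0],[-0.0038,-0.0006,0],[-0.0037,-0.001,0],[-0.0036,-0.0014,0],[-0.0034,-0.0018,0],[-0.0032,-0.0021,0],[-0.003,-0.0024,0],[-0.0027,-0.0027,0],[-0.0024,-0.003,0],[-0.0021,-0.0032,0],[-0.0017,-0.0034,0],[0,0,0]], "rot": [[0,0,0],[0,0,0],[0,0,0],[0,0,0],[0,0,0.1047],[0,0,0.1047],[0,0,0.1047],[0,0,0.1047],[0,0,0.1047],[0,0,0.1047],[0,0,0.1047],[0,0,0.1047],[0,0,0.1047],[0,0,0.1047],[0,0,0.1047],[0,0,0.1047],[0,0,0.1047],[0,0,0.1047],[0,0,0.1047],[0,0,0]]}}

```text
t: 10.77
tcp_pos: [0.5527, 0.0686, 0.0295]
eef_rot: [-0.002, 0.203, 0.979, -0.001]
force: [-0.6, -0.4, -1.2]
width: 0.049
grip_force: 36.5
```

{"method": "arm_command", "body": {"xyz": [[-0.0013,-0.0036,0],[-0.001,-0.0037,0],[-0.0006,-0.0038,0],[-0.0002,-0.0038,0],[0.0002,-0.0038,0],[0.0006,-0.0038,0],[0.001,-0.0037,0],[0.0014,-0.0036,0],[0.0018,-0.0034,0],[0.0021,-0.0032,0],[0.0024,-0.003,0],[0.0027,-0.0027,0],[0.003,-0.0024,0],[0.0032,-0.0021,0],[0.0034,-0.0017,0],[0,0,0],[0,0,0]], "rot": [[0,0,0.1047],[0,0,0.1047],[0,0,0.1047],[0,0,0.1047],[0,0,0.1047],[0,0,0.1047],[0,0,0.1047],[0,0,0.1047],[0,0,0.1047],[0,0,0.1047],[0,0,0.1047],[0,0,0.1047],[0,0,0.1047],[0,0,0.1047],[0,0,0.1047],[0,0,0],[0,0,0]]}}

```text
t: 12.18
tcp_pos: [0.5734, 0.0212, 0.03]
eef_rot: [-0.001, -0.545, 0.838, 0.0]
force: [0.2, -0.1, -1.8]
width: 0.0491
grip_force: 36.5
```

{"method": "arm_command", "body": {"xyz": [[0.0094,-0.0051,0],[0.0094,-0.0051,0],[0.0094,-0.0051,0],[0.0094,-0.0051,0],[0.0092,-0.0052,0],[0,0,0],[0,0,-0.001],[0,0,0]], "rot": [[0,0,0.003],[0,0,0.003],[0,0,0],[0,0,0],[0,0,0],[0,0,0],[0,0,0],[0,0,0]]}}

```text
t: 12.85
tcp_pos: [0.6205, -0.0042, 0.0291]
eef_rot: [-0.0, -0.55, 0.835, 0.0]
force: [-1.0, -0.2, -1.4]
width: 0.0491
grip_force: 36.6
```

{"method": "arm_command", "body": {"xyz": [[0,0,0],[0,0,0],[0,0,0],[0,0,0],[0,0,0.02],[0,0,0.03],[0,0,0.02],[0,0,0]], "rot": [[0,0,0],[0,0,0],[0,0,0],[0,0,0],[0,0,0],[0,0,0],[0,0,0],[0,0,0]], "hand": 0.9}}

```text
t: 13.52
tcp_pos: [0.6243, -0.0044, 0.104]
eef_rot: [0.003, -0.55, 0.835, -0.003]
force: [0.8, -0.2, 0.9]
width: 0.0772
grip_force: 0.0
```

```bash
python3 - <<'E'
from h import *
s=grab_frame("side");f=grab_frame("top")
for nm in("tray_mid","tray_pull"):
  for g,n in((s,"s"),(f,"t")):
    print(n,nm,[(d["uv"],round(d["score"],2),np.round(at_z(g,d["uv"],.024)[:2],4)) for d in landmark_of(nm,g)[:3]])
a=cv2.resize(f["pixels"][120:240,230:350],None,fx=3.3,fy=3.3,interpolation=cv2.INTER_CUBIC)
b=cv2.resize(s["pixels"][150:270,180:300],None,fx=3.3,fy=3.3,interpolation=cv2.INTER_CUBIC)
cv2.imwrite("pics/p4.png",np.hstack([a,b]));print(observe()["joints"])
E
```

```text
s tray_mid [([413.8, 202.7], 0.85, array([ 0.2461, -0.3069])), ([225.7, 229.6], 0.68, array([0.6358, 0.0394]))]
t tray_mid [([260.9, 185.7], 0.88, array([0.6325, 0.0262])), ([387.2, 321.8], 0.87, array([ 0.2625, -0.3336]))]
s tray_pull [([200.1, 240.6], 0.62, array([0.6653, 0.1102])), ([435.5, 215.4], 0.59, array([ 0.1789, -0.2614])), ([155.8, 239.8], 0.21, array([0.7624, 0.1533]))]
t tray_pull [([369.4, 345.5], 0.9, array([ 0.1973, -0.285 ])), ([230.4, 172.7], 0.54, array([0.6677, 0.1142]))]
[-1.17907780e-01  5.41098834e-01  1.60620984e+00 -6.09426631e-05
  9.96656294e-01 -2.85363625e+00]
```

View pics/p4.png

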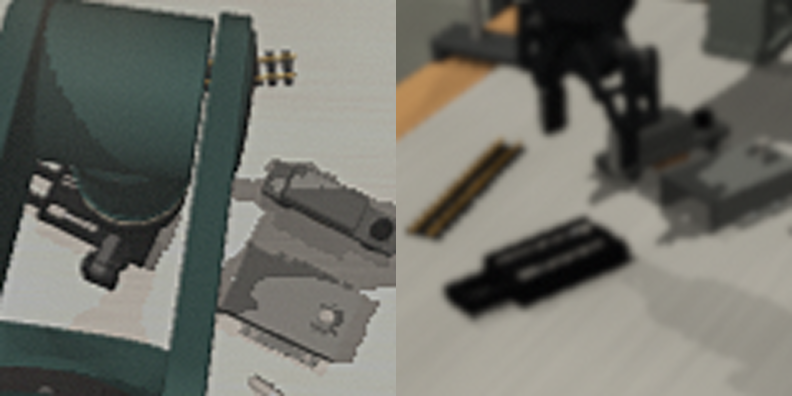

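The tray lies flat, turned round, its pull pointing away from the mouth (side crop (470,300)). I'll turn the empty hand back half a turn, to stay clear of the joint 6 limit, while moving over the pull.

{"method": "arm_command", "body": {"xyz": [[0.0026,0.0066,0],[0.0026,0.0066,0],[0.0026,0.0066,0],[0.0026,0.0066,0],[0.0026,0.0066,0],[0.0026,0.0066,0],[0.0026,0.0066,0],[0.0026,0.0066,0],[0.0026,0.0066,0],[0.0026,0.0066,0],[0.0026,0.0066,0],[0.0026,0.0066,0],[0.0026,0.0066,0],[0.0026,0.0066,0],[0.0026,0.0066,0]], "rot": [[0,0,-0.1047],[0,0,-0.1047],[0,0,-0.1047],[0,0,-0.1047],[0,0,-0.1047],[0,0,-0.1047],[0,0,-0.1047],[0,0,-0.1047],[0,0,-0.1047],[0,0,-0.1047],[0,0,-0.1047],[0,0,-0.1047],[0,0,-0.1047],[0,0,-0.1047],[0,0,-0.1047]], "hand": 0.7}}

```text
t: 15.07
tcp_pos: [0.6594, 0.0951, 0.098]
eef_rot: [-0.001, 0.204, 0.979, -0.0]
force: [-0.5, 0.5, -0.6]
width: 0.0598
grip_force: 0.0
```

{"method": "arm_command", "body": {"xyz": [[0,0,0],[0,0,0],[0,0,0],[0,0,0],[0,0,0],[0,0,0],[0,0,0],[0,0,0],[0,0,0],[0,0,0],[0,0,0],[0,0,0],[0,0,0],[0,0,0],[0,0,0],[0,0,0],[0,0,0]], "rot": [[0,0,-0.1047],[0,0,-0.1047],[0,0,-0.1047],[0,0,-0.1047],[0,0,-0.1047],[0,0,-0.1047],[0,0,-0.1047],[0,0,-0.1047],[0,0,-0.1047],[0,0,-0.1047],[0,0,-0.1047],[0,0,-0.1047],[0,0,-0.1047],[0,0,-0.1047],[0,0,-0.1047],[0,0,0],[0,0,0]]}}

```text
t: 16.48
tcp_pos: [0.6596, 0.0948, 0.0984]
eef_rot: [-0.001, 0.834, 0.552, -0.001]
force: [-0.6, 0.0, -0.0]
width: 0.0597
grip_force: 0.0
```

```bash
python3 - <<'E'
from h import *
s=grab_frame("side");f=grab_frame("top")
for nm in("tray_mid","tray_pull"):
  for g,n in((s,"s"),(f,"t")):
    print(n,nm,[(d["uv"],round(d["score"],2),np.round(at_z(g,d["uv"],.024)[:2],4)) for d in landmark_of(nm,g)[:3]])
print(observe()["joints"],observe()["tcp_pos"])
E
```

```text
s tray_mid [([409.2, 204.6], 0.81, array([ 0.255 , -0.2904]))]
t tray_mid [([262.5, 185.3], 0.62, array([0.6338, 0.0217])), ([387.1, 321.5], 0.56, array([ 0.2633, -0.3333]))]
s tray_pull [([434.4, 216.9], 0.92, array([ 0.18 , -0.252])), ([192.4, 240.5], 0.78, array([0.6821, 0.1178])), ([227.6, 228.6], 0.5, array([0.6339, 0.0332]))]
t tray_pull [([369.9, 347.4], 0.63, array([ 0.1921, -0.2864])), ([235.5, 173.4], 0.6, array([0.6661, 0.0996]))]
[3.90650089e-02 5.93910572e-01 1.49398213e+00 6.46758877e-05
 1.05390958e+00 4.43192392e-01] [0.66014515 0.09477466 0.09936991]
```

{"method": "arm_command", "body": {"xyz": [[0.0039,0.0002,-0.02],[0,0,-0.02],[0,0,-0.015],[0,0,-0.01],[0,0,-0.005],[0,0,0],[0,0,0]], "rot": [[0,0,-0.004],[0,0,0],[0,0,0],[0,0,0],[0,0,0],[0,0,0],[0,0,0]]}}

```text
t: 17.37
tcp_pos: [0.6644, 0.095, 0.0298]
eef_rot: [0.0, 0.836, 0.549, 0.0]
force: [0.6, 0.6, 0.7]
width: 0.0596
grip_force: 0.0
```

{"method": "arm_command", "body": {"xyz": [[0,0,0],[0,0,0],[0,0,0],[0,0,0],[0,0,0],[0,0,0]], "rot": [[0,0,0],[0,0,0],[0,0,0],[0,0,0],[0,0,0],[0,0,0]], "hand": 0, "grip_force": 30}}

```text
t: 17.87
tcp_pos: [0.6649, 0.0951, 0.0306]
eef_rot: [0.0, 0.836, 0.549, 0.001]
force: [-0.6, 0.2, 6.6]
width: 0.0328
grip_force: 33.5
```

{"method": "arm_command", "body": {"xyz": [[-0.0011,0.0005,0.0008],[-0.003,-0.0069,0],[-0.003,-0.0069,0],[-0.003,-0.0069,0],[-0.003,-0.0069,0],[-0.003,-0.0069,0],[-0.003,-0.0069,0],[-0.003,-0.0069,0],[-0.003,-0.0069,0],[-0.003,-0.0069,0],[0,0,0]], "rot": [[0,0,0],[0,0,0],[0,0,0],[0,0,0],[0,0,0],[0,0,0],[0,0,0],[0,0,0],[0,0,0],[0,0,0],[0,0,0]]}}

```text
t: 18.78
tcp_pos: [0.6356, 0.0315, 0.0306]
eef_rot: [0.0, 0.836, 0.548, -0.0]
force: [1.0, -0.5, 5.6]
width: 0.0332
grip_force: 33.4
```

```bash
python3 - <<'E'
from h import *
s=grab_frame("side");f=grab_frame("top")
a=cv2.resize(f["pixels"][140:240,250:350],None,fx=4,fy=4,interpolation=cv2.INTER_CUBIC)
b=cv2.resize(s["pixels"][160:260,200:300],None,fx=4,fy=4,interpolation=cv2.INTER_CUBIC)
cv2.imwrite("pics/p5.png",np.hstack([a,b]))
E
```

```text
(no output)
```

View pics/p5.png

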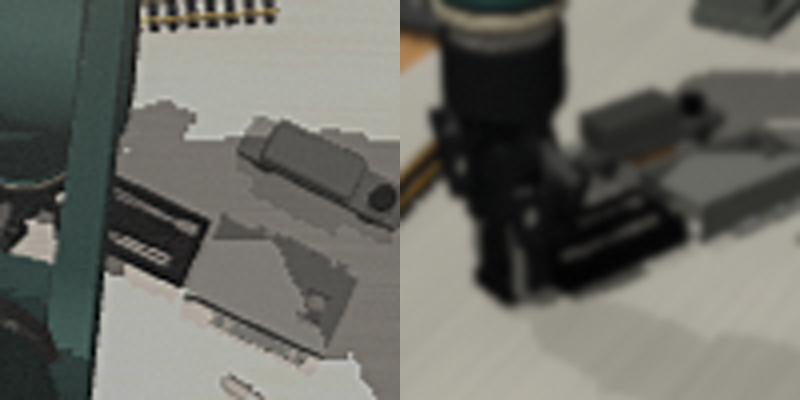

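The plain end is at the mouth, top crop (195,255), and squarely in line. I'll feed it in.

{"method": "arm_command", "body": {"xyz": [[-0.0012,-0.0028,0.001],[-0.002,-0.0046,0],[-0.002,-0.0046,0],[-0.002,-0.0046,0],[-0.002,-0.0046,0],[-0.002,-0.0046,0],[-0.002,-0.0046,0]], "rot": [[0,0,0],[0,0,0],[0,0,0],[0,0,0],[0,0,0],[0,0,0],[0,0,0]]}}

```text
t: 19.47
tcp_pos: [0.6221, 0.0023, 0.031]
eef_rot: [-0.0, 0.836, 0.549, -0.0]
force: [1.7, 0.4, -0.9]
width: 0.0329
grip_force: 32.8
```

{"method": "arm_command", "body": {"xyz": [[-0.002,-0.0046,0],[-0.002,-0.0046,0],[-0.002,-0.0046,0],[-0.002,-0.0046,0],[-0.002,-0.0046,0],[-0.002,-0.0046,0]], "rot": [[0,0,0],[0,0,0],[0,0,0],[0,0,0],[0,0,0],[0,0,0]]}}

```text
t: 19.97
tcp_pos: [0.6105, -0.0251, 0.0312]
eef_rot: [-0.0, 0.836, 0.549, -0.0]
force: [0.4, -0.5, -0.6]
width: 0.0333
grip_force: 32.7
```

{"method": "arm_command", "body": {"xyz": [[-0.0016,-0.0037,0],[-0.0016,-0.0037,0],[-0.0016,-0.0037,0],[-0.0012,-0.0027,0],[-0.0012,-0.0027,0],[-0.0012,-0.0027,0],[-0.0008,-0.0018,0],[-0.0008,-0.0018,0]], "rot": [[0,0,0],[0,0,0],[0,0,0],[0,0,0],[0,0,0],[0,0,0],[0,0,0],[0,0,0]]}}

```text
t: 20.63
tcp_pos: [0.6007, -0.0476, 0.0313]
eef_rot: [-0.0, 0.836, 0.549, -0.0]
force: [-0.7, -0.1, -1.4]
width: 0.033
grip_force: 32.7
```

{"method": "arm_command", "body": {"xyz": [[-0.0008,-0.0018,0],[-0.0008,-0.0018,0],[-0.0008,-0.0018,0],[-0.0008,-0.0018,0]], "rot": [[0,0,0],[0,0,0],[0,0,0],[0,0,0]]}}

```text
t: 20.97
tcp_pos: [0.5983, -0.0538, 0.0314]
eef_rot: [-0.0, 0.836, 0.548, 0.001]
force: [1.8, 5.0, -1.3]
width: 0.0327
grip_force: 32.7
```

The catch ramp is met at about 5 N. I'll keep going gently.

{"method": "arm_command", "body": {"xyz": [[-0.0008,-0.0018,0],[-0.0008,-0.0018,0],[-0.0008,-0.0018,0],[-0.0008,-0.0018,0]], "rot": [[0,0,0],[0,0,0],[0,0,0],[0,0,0]]}}

```text
t: 21.3
tcp_pos: [0.5943, -0.062, 0.0313]
eef_rot: [-0.0, 0.836, 0.549, -0.0]
force: [1.4, 1.4, -1.0]
width: 0.0332
grip_force: 32.7
```

{"method": "arm_command", "body": {"xyz": [[-0.0008,-0.0018,0],[-0.0008,-0.0018,0],[-0.0006,-0.0014,0]], "rot": [[0,0,0],[0,0,0],[0,0,0]]}}

```text
t: 21.55
tcp_pos: [0.5928, -0.0653, 0.0314]
eef_rot: [-0.001, 0.836, 0.548, 0.001]
force: [4.5, 16.0, -0.9]
width: 0.0331
grip_force: 32.8
```

{"method": "arm_command", "body": {"xyz": [[0,0,0],[0,0,0]], "rot": [[0,0,0],[0,0,0]]}}

```text
t: 21.72
tcp_pos: [0.5927, -0.0652, 0.0314]
eef_rot: [-0.001, 0.836, 0.548, 0.001]
force: [3.2, 9.8, -1.0]
width: 0.033
grip_force: 32.8
```

```bash
python3 - <<'E'
from h import *
s=grab_frame("side");f=grab_frame("top")
print({n:[(round(d["score"],2),np.round(d["uv"]).tolist()) for d in landmark_of("catch",g)[:2]] for n,g in(("s",s),("t",f))})
P=cloud(f);Q=P[190:245,285:365].reshape(-1,3);m=(Q[:,2]>.05)&(Q[:,2]<.07);print(m.sum(),np.sort(Q[m,2])[-8:],Q[m].mean(0))
z=np.load("f0.npz");P=cloud({k:z["top"+k] for k in("range_z","intrinsics","D","R","t")});Q=P[190:245,285:365].reshape(-1,3);m=(Q[:,2]>.05)&(Q[:,2]<.07);print(m.sum(),np.sort(Q[m,2])[-8:],Q[m].mean(0))
E
```

```text
Traceback (most recent call last):
ValueError: it knows: car, jar, shell, sleeve, sleeve_back, sleeve_mouth, track, tray_mid, tray_pull, vise, wrench
```

{"method": "arm_command", "body": {"xyz": [[-0.0002,-0.0005,0],[-0.0002,-0.0004,0],[0,0,0]], "rot": [[0,0,0],[0,0,0],[0,0,0]]}}

```text
t: 22.07
tcp_pos: [0.5927, -0.0653, 0.0315]
eef_rot: [-0.001, 0.836, 0.548, 0.002]
force: [3.1, 12.9, -0.8]
width: 0.0328
grip_force: 32.8
```

```bash
python3 - <<'E'
from h import *
f=grab_frame("top");z=np.load("f0.npz")
for g in(f,{k:z["top"+k] for k in("range_z","intrinsics","D","R","t")}):
  P=cloud(g);Q=P[190:245,285:365].reshape(-1,3);d=Q[:,:2]-[.5641,-.1327];e=np.array([.4004,.9164])
  s=d@e;l=d@[-e[1],e[0]];m=(abs(s+.033)<.012)&(abs(l)<.012)&(Q[:,2]<.075)
  r=(abs(s-.01)<.03)&(abs(l)<.02)
  print(m.sum(),np.round(np.sort(Q[m,2])[-15:],4),"roof",np.median(Q[r,2]))
E
```

```text
9 [0.0392 0.0395 0.0397 0.0402 0.0406 0.0428 0.0449 0.0495 0.0511] roof 0.04095231968565109
75 [0.0558 0.0567 0.057  0.0576 0.0577 0.0579 0.058  0.0584 0.0587 0.0588
 0.0594 0.0598 0.0601 0.0611 0.0621] roof 0.04052069699217174
```

Solid at the back with about 13 N, position unchanged. Relax, release, rise.

{"method": "arm_command", "body": {"xyz": [[0.0002,0.0005,0],[0,0,0]], "rot": [[0,0,0],[0,0,0]]}}

```text
t: 22.28
tcp_pos: [0.5927, -0.0653, 0.0314]
eef_rot: [-0.001, 0.836, 0.548, 0.001]
force: [4.4, 11.0, -0.0]
width: 0.033
grip_force: 32.8
```

{"method": "arm_command", "body": {"xyz": [[0,0,0],[0,0,0],[0,0,0],[0,0,0],[0,0,0.01],[0,0,0.03],[0,0,0.04],[0,0,0.04],[0.008,0.04,0.02],[0.008,0.04,0],[0.008,0.04,0],[0.008,0.04,0],[0.008,0.04,0],[0,0,0]], "rot": [[0,0,0],[0,0,0],[0,0,0],[0,0,0],[0,0,0],[0,0,0],[0,0,0],[0,0,0],[0,0,0],[0,0,0],[0,0,0],[0,0,0],[0,0,0],[0,0,0]], "hand": 0.7}}

```text
t: 23.45
tcp_pos: [0.6325, 0.1363, 0.1709]
eef_rot: [-0.001, 0.835, 0.55, 0.002]
force: [0.3, -0.4, 1.3]
width: 0.0599
grip_force: 0.0
```

```bash
python3 - <<'E'
from h import *
f=grab_frame("top");s=grab_frame("side");z=np.load("f0.npz")
for g in(f,{k:z["top"+k] for k in("range_z","intrinsics","D","R","t")}):
  P=cloud(g);Q=P[190:245,270:365].reshape(-1,3);d=Q[:,:2]-[.5641,-.1327];e=np.array([.4004,.9164])
  S=d@e;l=d@[-e[1],e[0]];m=(abs(S+.033)<.012)&(abs(l)<.012)&(Q[:,2]<.075)&(Q[:,2]>.052)
  r=(abs(S-.01)<.03)&(abs(l)<.02)
  print(m.sum(),np.median(Q[m,2]),"roof",np.median(Q[r,2]))
  p=(abs(l)<.012)&(Q[:,2]>.021)&(Q[:,2]<.035)&(S>.055);print("pull s max",np.percentile(S[p],[50,90,98]) if p.any() else None)
a=cv2.resize(f["pixels"][140:270,250:380],None,fx=3,fy=3,interpolation=cv2.INTER_CUBIC)
b=cv2.resize(s["pixels"][150:280,200:330],None,fx=3,fy=3,interpolation=cv2.INTER_CUBIC)
cv2.imwrite("pics/p6.png",np.hstack([a,b]))
for n,g in(("s",s),("t",f)):print([(d["uv"],round(d["score"],2),np.round(at_z(g,d["uv"],.024)[:2],4)) for d in landmark_of("tray_pull",g)[:3]])
E
```

```text
14 0.05609884853637288 roof 0.04023030546451529
pull s max [0.08104091 0.08842873 0.08969704]
18 0.057983895605320496 roof 0.04052069699217174
pull s max None
[([436.2, 215.2], 0.85, array([ 0.1775, -0.2633])), ([253.2, 214.5], 0.77, array([ 0.6095, -0.0577])), ([154.7, 317.8], 0.29, array([0.5947, 0.3866]))]
[([371.1, 346.5], 0.63, array([ 0.1946, -0.2897])), ([289.1, 200.7], 0.5, array([ 0.5917, -0.0547]))]
```

View pics/p6.png

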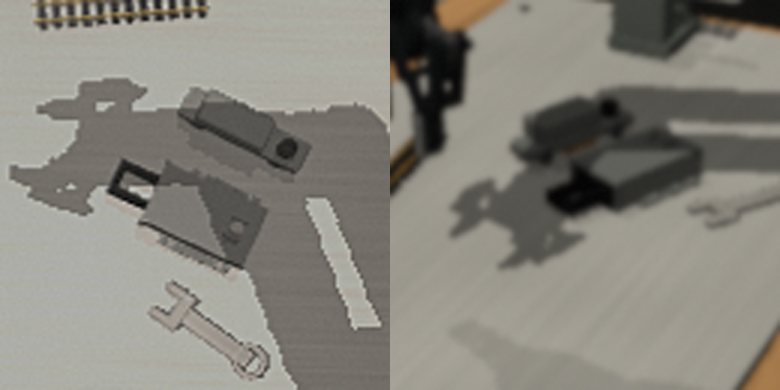

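The pull sticks out of the mouth (top crop (130,185)), its end at s = 89.7 mm against 90 expected. The other things look unmoved. One averaged check of the button height.

```bash
python3 - <<'E'
from h import *
z=np.load("f0.npz");e=np.array([.4004,.9164])
def top(g):
  P=cloud(g);Q=P[190:245,270:365].reshape(-1,3);d=Q[:,:2]-[.5641,-.1327]
  S=d@e;l=d@[-e[1],e[0]];m=(abs(S+.033)<.015)&(abs(l)<.015)&(Q[:,2]<.075)
  r=(abs(S-.01)<.03)&(abs(l)<.02)
  p=(abs(l)<.012)&(Q[:,2]>.021)&(Q[:,2]<.035)&(S>.055)
  return np.sort(Q[m,2])[-14:].mean()-np.median(Q[r,2]), np.percentile(S[p],98) if p.any() else 0
print("start",top({k:z["top"+k] for k in("range_z","intrinsics","D","R","t")}))
T=np.array([top(grab_frame("top")) for _ in range(12)]);print("now",T.mean(0),T.std(0))
E
```

```text
start (np.float64(0.018288212417582397), 0)
now [0.01527129 0.08969664] [4.32963050e-04 6.96091065e-05]
```

The button has dropped 3.0 mm (18.3 to 15.3 mm above the roof), so the catch is in. Handing in.

```bash
python3 -c "
from cell import ctrl
print(ctrl.close_job())"
```

```text
the job is handed in; nothing more can be done
None
```

The black tray is turned round and fully home with its pull out of the mouth and the catch dropped (button down 3.0 mm); I let go, the other things look unmoved, and I handed the job in about 24 s in, with no verdict returned.

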